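# Turn the care-chart binder on to the tumble-drying board

## Robot

A 7-joint arm with a two-finger parallel gripper is mounted at the origin on a cart in front of the work surface, level with it; the furniture and walls round the work are solid. World frame = base frame: x ahead of the robot, y to its left, z up, the work surface at z = 0. Lengths are in m, angles in rad, forces in N, time in s.
With the tool pointing down it reaches from about 0.425 to 0.95 m from the base axis. Payload 4.7 kg.
Tool frame: the origin (TCP) lies at the very end of the fingers, on their centre line; the grasp point (between the pads) lies r.pinch_z behind it (r.pinch_z is the distance from the TCP to the grasp point, in m); z points along the fingers, y is the line along which they close (so a half turn about z gives the same grasp; the last joint's range is limited). The gripper opens to 87 mm and grips with 3 to 60 N. Pads are 19 mm wide; open, the fingers measure 117 mm over their backs; the gripper's body (75 mm by 190 mm) begins 51 mm behind the grasp point.
Start: joints at [-1.268, 0.469, -0.049, 1.532, 0.024, 1.141, -0.082], TCP at [0.22, 0.638, 0.199] pointing down, gripper open.
Joint ranges: [-2.59, 2.59], [-0.33, 1.99], [-1.39, 1.29], [0.1, 2.45], [-1.04, 4.18], [0.21, 1.99], [-2.66, 2.66]. Speed limits (rad/s): [2.57, 2.57, 3.14, 3.14, 3.14, 3.14, 3.14].

## Interface

Orientations are given as a rotation vector (axis times angle).
In Python, from plant import r gives the robot as it stands.
- The arm moves only by the tool servo_tool, never from a script. Its argument "commands" is a list of rows, each a list of 3 entries, a list of its own where there are three numbers: the turn, a rotation vector about the tool's x, y, z in rad, then the shift along the tool's x, y, z in m, then the closure, from -1 (fully open) to 1 (shut), so that 0 is half open. A call has 1 to 20 rows; each row shifts and turns the commanded pose from where the row before left it, along the tool's axes as they then stand; what a row does not reach is not made up. A row lasts 1/10 s, in which the tool goes at most 50 mm and 8.59 degrees, less where a joint would pass 70% of its speed; a pose out of reach is approached as far as the arm can. A call is refused whole if a number of a shift passes 0.05 or a number of a turn 0.15, either way. A call with a gripper value outside its range is refused whole. The fingers move at their own pace and stop on an object; "grip_force" is the grip in N (left out, the last holds). Time passes only in rows, so rows that do not move let the fingers close. It gives the time, the measured TCP pose, the force, the opening and the grip force at its end, in the units of the state.
- r.get_obs(): the state, without advancing time (a new reading comes with each control period).
- r.grab_frame(name): name is "scene" or "top" or "wrist"; returns (picture, depth): 420x560x3 uint8, red, green, blue; 420x560 float32, m along the optical axis (not along the pixel's ray), 0 where there is no reading.
- r.camera_params(name): a dict with "intrinsics" (3x3 intrinsics, pixels), "dist" ([k1, k2, p1, p2, k3] as OpenCV has them; the pictures are not rectified), "eye" and "attitude" of the camera in the world; the wrist camera has in their place "mount" (4x4, takes a point from camera to tool coordinates, whose origin is the TCP and whose axes are the flange's). Camera axes: x right, y up, looking along -z (the intrinsics and any distortion apply to the point x, -y, -z); pixel columns grow to the right and rows downward; lengths in m; the calibration is good to about 2 mm. A picture is of the moment at which its call begins: read the wrist's pose just before it. camera_params takes no time and is no camera call.
- r.job_done(): hands the job in; it is judged then, once.
The state is a dict: "time_s": time; "qpos": joint angles; "joint_velocities": joint speeds; "joint_efforts": joint torques, N m; "ee_pos": TCP position; "orientation": TCP orientation; "contact_force": force on the tool from outside, world axes, zero at the start; "wrist_torque": the same for the moment, N m; "grip_width": finger opening in m; "grasp_force": force on a finger pad.
Only numpy, scipy, OpenCV 4.12 (cv2) and the standard library are available. Lean on these libraries where they do the work, as an engineer would, in place of code of your own. Each camera call takes 0.05 s, during which the arm holds its last target. There are 200 camera calls.

## Task

The care-chart binder lies open on the worktop with the soap carton standing on its right-hand boards as a page weight. Take the carton off and turn the top two stiff boards over across the rings, so that they lie flat, face down, on the left and the third board (the tumble-drying sign, a circle in a square) is left showing on the right; then stand the carton upright on the turned boards, well on them, to keep the place. Do not disturb the other things on the worktop.

Things in the scene. Friction and masses are not known exactly. Their poses are not given: they have to be found in the camera images.
- binder: Open black ring binder, fixed to the worktop, 212 mm along its spine, 304 mm across. Origin: middle of the spine, on the worktop; x along the spine away from the robot, y to its left cover, z up. Covers 4 mm thick, out to y = +-152 mm. On each lies a fixed pack of plain sheets, 184 mm along x, from 21 to 139 mm out from the spine's middle, its top at z = 16 mm.
- ring_centre (a point): Middle of the line, along the spine at binder y = 0, z = 22 mm, round which both steel rings are bent (radius 26 mm to the middle of the 3.6 mm wire; ring tops at z = 50 mm). Rings at binder x = -60 and +60 mm. The boards turn about this line, their holes sliding round the rings.
- board_top (a joint): Uppermost of three rigid greyboard leaves on the rings, wash-tub sign on its face: its angle, 0 lying face up on the right, growing as its free edge rises, 3.14 lying face down on the left. 190 mm along the spine, 4 mm thick, 75 g, free edge 144 mm from the ring line; top face at z = 28 mm now. Hinge drags: let go past upright, it sinks to that side within 2 s. Boards push, cannot pass.
- board_top_tab (a point): Centre of its round tab (disc 30 mm across, 4 mm thick, on a 22 mm neck), 19 mm out from the free edge, past the cover. Binder x = -66 (robot's end), y = -163, z = 26 mm; once turned y = +163, z = 18. Pinched by its rim from above (fingers closing along the spine, tips 9 mm below, 20 N), it pivots in the pads as they follow the arc pointing down, lagging 5 to 10 mm.
- board_mid (a joint): Angle of the second leaf, just beneath the top one: same board and angles, with a triangle on its face and its tab in the middle. Top face at z = 24 mm; once both are turned its upper face is at z = 24 mm on the left.
- board_mid_tab (a point): Grip point of the second board's tab, same shape, 19 mm out from the free edge. At the start binder x = 0, y = -163, z = 22 mm; once turned, on the top board, y = +163, z = 22 mm.
- board_low (a joint): Angle of the third leaf, which stays on the right at 0: same board, with a square with a circle in it on its face and its tab at the far end. Top face at z = 20 mm.
- board_low_tab (a point): The same point of the third board's tab: binder x = +66, y = -163, z = 18 mm.
- soap_carton: Small soap-bar carton, rigid, 47 (own x) x 64 (own y) x 44 mm high, about 0.11 kg, standing on the top board. Origin: centre of its underside.
- wax_tin: Bystander: round flat tin, 91 mm across, 44 mm high, right of the binder at its near or far corner. Origin: centre of the underside.
- thread_spool: Bystander: spool of pale thread on end, 28 mm across, 43 mm high, right of the binder at the other corner. Origin: centre of the underside.
- matches: Bystander: matchbox lying flat, 37 x 56 x 16 mm, just left of the binder. Origin: centre of the underside.
- gel_bottle: Bystander: slim white bottle, 43 x 50 x 164 mm, standing left of the binder. Origin: centre of the underside.
- measuring_scoop: Bystander: dosing scoop, 60 x 120 x 51 mm over all, left of the binder; cup at its own +y half (toward the binder), flat handle at own -y. Origin: under the middle of its length.
- starch_can: Bystander: spray can, 59 mm across, 198 mm high, farther left. Origin: centre of the underside.
- spray_bottle: Bystander: dark bottle, 47 x 56 x 180 mm, farther left. Origin: centre of the underside.
- scissors: Bystander: scissors lying flat, 206 x 84 x 11 mm, on the right. Origin: middle of their length, on the worktop; x along the blades.
Not all that is in view belongs to the job. Leave any orange look-alike of the soap_carton alone.

How it is judged:
On the way:
1. the top two boards are turned over across the rings and lie flat, face down, on the left (value of joint each of board_top, board_mid above 2.98 rad), for 0.2 s.
At the end, for the whole second after the job is handed in: Top and second boards turned, lying face down on the left (angle above 2.98 rad, within 9 degrees of flat); third board still flat on the right (below 0.1 rad); carton upright (within 6 degrees) at rest on the turned boards, its centre at least 9 mm inside their edges (all of step 1 and value of joint board_low below 0.1 rad and x of soap_carton in the frame of binder between -0.085 and 0.085 m and y of soap_carton in the frame of binder between 0.045 and 0.135 m and z of soap_carton in the frame of binder between 0.019 and 0.03 m and angle between soap_carton's own z axis and vertical below 0.1 rad and linear speed of soap_carton below 0.02 m/s); the robot touches nothing.
It fails at once if a bystander is pushed more than 25 mm or tipped (distance of any of wax_tin, thread_spool, matches, gel_bottle, measuring_scoop, starch_can, spray_bottle, scissors from where it was at the start of the episode above 0.025 m or angle between any of wax_tin, thread_spool, matches, gel_bottle, measuring_scoop, starch_can, spray_bottle, scissors's own z axis and vertical above 0.5 rad).
It fails at once if the soap carton is tipped over (angle between soap_carton's own z axis and vertical above 1 rad).
It also fails if it takes over 64 s, if anything falls off the work surface, if the arm or the gripper's body presses on something with over 40 N, if the wrist force passes 120 N, or if a joint passes its speed limit or range.

## Working session

There is one attempt and no reset: what is moved stays moved. The work goes in short steps, Python scripts to look and compute and a tool call to move; the robot and the scene stay as the last step left them, time stands still between calls to the robot, and variables do not carry over. Pictures are saved under pics/ and viewed, at most 11 in all, crops included, and the job is handed in when it is done.

Besides the shell and the picture viewer there is one more tool, called after "Emit:" as name([rows], argument=value, ...), one row to a line, values as JSON. servo_tool: Moves the arm, as the interface text tells. Its arguments: {"type":"object","properties":{"commands":{"type":"array","items":{"type":"array"}},"grip_force":{"type":"number"}},"required":["commands"]}

```bash
mkdir -p pics; cat > h.py <<'E'
import numpy as np,cv2
from scipy.spatial.transform import Rotation as R
from plant import r
def att(a):
    a=np.array(a,float); return a if a.shape==(3,3) else (R.from_quat(a).as_matrix() if a.size==4 else R.from_rotvec(a).as_matrix())
def cloud(name):
    o=r.get_obs(); im,d=r.grab_frame(name); p=r.camera_params(name)
    h,w=d.shape; uv=np.stack(np.meshgrid(np.arange(w),np.arange(h)),-1).reshape(-1,1,2).astype(float)
    n=cv2.undistortPoints(uv,np.array(p['intrinsics']),np.array(p['dist'])).reshape(h,w,2)
    c=np.stack([n[...,0]*d,-n[...,1]*d,-d],-1)
    if 'mount' in p:
        M=np.array(p['mount']); c=c@M[:3,:3].T+M[:3,3]; A=att(o['orientation']); e=np.array(o['ee_pos'])
    else: A=att(p['attitude']); e=np.array(p['eye'])
    P=c@A.T+e; P[d==0]=np.nan
    return im,d,P
E
python3 - <<'E'
from h import *
print(r.get_obs(),r.pinch_z)
for n in("scene","top"):
    print(n,{k:np.array(v).round(3).tolist() for k,v in r.camera_params(n).items()})
    im,d,P=cloud(n); np.savez(n+'.npz',im=im,P=P); cv2.imwrite(f'pics/{n}0.png',im[...,::-1])
print(r.camera_params("wrist"))
E
```

```text
{'time_s': 0.0, 'qpos': array([-1.26789877,  0.46946884, -0.04860476,  1.53368775,  0.02408313,
        1.14097703, -0.08228384]), 'joint_velocities': array([ 0.00108285, -0.00029451, -0.00083396,  0.00054221,  0.00011597,
        0.00023977, -0.00159884]), 'joint_efforts': array([-1.74014640e-04, -5.07964540e+01, -8.09646095e-02, -2.36165124e+01,
       -6.12690859e-02,  3.76496057e-02,  1.83171978e-04]), 'ee_pos': array([0.2196489 , 0.63758569, 0.19758364]), 'orientation': array([-5.18677201e-01, -3.09820206e+00,  3.04239446e-03]), 'contact_force': array([-0.32577555,  0.23065811, -0.66872308]), 'wrist_torque': array([0.01501153, 0.00778767, 0.01674058]), 'grasp_force': 0.0, 'grip_width': 0.08702219166060053} 0.0187
scene {'intrinsics': [[400.24, 0.0, 282.926], [0.0, 400.24, 212.411], [0.0, 0.0, 1.0]], 'dist': [0.008, 0.0, 0.0, 0.0, 0.0], 'eye': [-0.182, -0.677, 0.747], 'attitude': [0.909, -0.386, -0.716]}
top {'intrinsics': [[393.261, 0.0, 278.338], [0.0, 393.261, 203.888], [0.0, 0.0, 1.0]], 'dist': [-0.002, 0.0, 0.0, 0.0, 0.0], 'eye': [0.375, 0.019, 1.448], 'attitude': [0.086, -0.093, -1.575]}
{'intrinsics': array([[345.30654722,   0.        , 279.44641248],
       [  0.        , 345.30654722, 212.0310575 ],
       [  0.        ,   0.        ,   1.        ]]), 'dist': array([-0.05413465,  0.        ,  0.        ,  0.        ,  0.        ]), 'mount': array([[ 1.10459681e-05,  9.59563892e-01,  2.81490920e-01,
         7.68120736e-02],
       [ 9.99999598e-01, -2.63009106e-04,  8.57321004e-04,
         3.09181808e-04],
       [ 8.96688954e-04,  2.81490797e-01, -9.59563509e-01,
        -1.85517525e-01],
       [ 0.00000000e+00,  0.00000000e+00,  0.00000000e+00,
         1.00000000e+00]])}
```

View pics/top0.png

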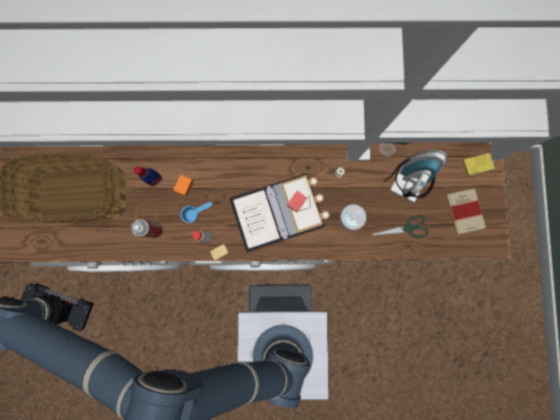

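View pics/scene0.png

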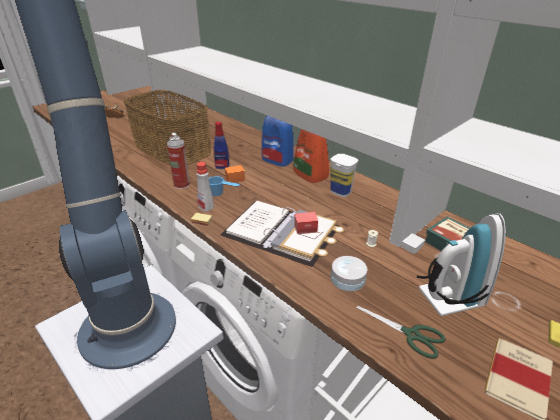

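The top view shows the binder at about (232–327, 177–250) and the red carton at (298,201). The tabs are at (314,181), (319,199) and (325,215), the tin at (353,217), the spool at (340,171) and the matches at (219,252). The orange decoy is at (183,185), away from the job. The scene view agrees.

```bash
python3 - <<'E'
from h import *
z=np.load('top.npz');P=z['P'];im=z['im']
for n,(u,v) in dict(Lnear=(247,249),Lfar=(233,200),Rfar=(308,178),tabfar=(314,181),tabmid=(319,199),tabnear=(325,215),carton=(298,201),tin=(353,217),spool=(340,171),matches=(219,252),gel=(198,236),scoop=(190,214),shelf=(270,110)).items():
    print(n,np.nanmedian(P[v-1:v+2,u-1:u+2].reshape(-1,3),0).round(4))
for nm in('top','scene'):
    z=np.load(nm+'.npz');P=z['P'];im=z['im'].astype(int)
    hsv=cv2.cvtColor(z['im'],cv2.COLOR_RGB2HSV)
    m=((hsv[...,0]<8)|(hsv[...,0]>170))&(hsv[...,1]>150)&(hsv[...,2]>90)&(P[...,0]<0.8)&(P[...,1]<0.12)&(P[...,1]>-.2)&(P[...,2]>.06)&(P[...,2]<.085)
    q=P[m]; print(nm,len(q),q.mean(0),cv2.minAreaRect((q[:,:2]*1000).astype(np.float32)))
    # dark cover + everything higher than 8mm near
    # tabs: bright pixels z 10-35mm
    m=(im.min(-1)>150)&(P[...,2]>.008)&(P[...,2]<.04)&(P[...,0]>.35)&(P[...,0]<.75)&(P[...,1]<.3)&(P[...,1]>-.2)
    q=P[m]; print(len(q), cv2.minAreaRect((q[:,:2]*1000).astype(np.float32)))
    m=(im.max(-1)<70)&(P[...,2]>-.005)&(P[...,2]<.012)&(P[...,0]>.35)&(P[...,0]<.75)&(P[...,1]<.3)&(P[...,1]>-.2)
    q=P[m]; print(len(q), cv2.minAreaRect((q[:,:2]*1000).astype(np.float32)))
E
```

```text
Lnear [0.3752 0.1271 0.0033]
Lfar [0.5555 0.1793 0.005 ]
Rfar [ 0.6366 -0.0998  0.0035]
tabfar [ 0.6221 -0.1204  0.0209]
tabmid [ 0.5549 -0.137   0.0235]
tabnear [ 0.4956 -0.1572  0.0281]
carton [ 0.5422 -0.0574  0.0705]
tin [ 0.4867 -0.255   0.0434]
spool [ 0.6566 -0.2152  0.0381]
matches [0.3651 0.2271 0.0166]
gel [0.418  0.2744 0.1648]
scoop [0.5048 0.338  0.004 ]
shelf [0.7908 0.0364 0.303 ]
top 0 [nan nan nan] ((0.0, 0.0), (0.0, 0.0), 0.0)
3036 ((513.72607421875, 2.23077392578125), (191.32830810546875, 310.7547912597656), 17.613309860229492)
259 ((510.4097595214844, 18.750228881835938), (208.78501892089844, 301.2071838378906), 18.005746841430664)
scene 45 [ 0.52989835 -0.07387188  0.06559618] ((529.6015625, -73.97479248046875), (6.0101141929626465, 55.8924674987793), 52.663841247558594)
2688 ((491.25836181640625, 61.479583740234375), (193.78785705566406, 444.64251708984375), 17.593965530395508)
388 ((507.9493408203125, 15.856063842773438), (212.88104248046875, 302.6226806640625), 18.07783317565918)<stdin>:9: RuntimeWarning: Mean of empty slice.
  ret = um.true_divide(
```

Binder pose is about (0.509, 0.018) with yaw 17.8°. The near tab predicted from it, (0.496, −0.157), matches the measured (0.4956, −0.157). I'll raise the arm and move to a wrist view over the binder.

Emit:
servo_tool([
  [[0,0,0],[0,0,-0.05],-1],
  [[0,0,0],[0,0,-0.05],-1],
  [[0,0,0.15],[0,0,-0.04],-1],
  [[0,0,0.15],[0,0,0],-1],
  [[0,0,0.15],[0,0,0],-1],
  [[0,0,0.15],[0,0,0],-1],
  [[0,0,0.15],[0,0,0],-1],
  [[0,0,0.15],[0,0,0],-1],
  [[0,0,0.03],[0,0,0],-1],
  [[0,0,0],[0,0,0],-1],
])

```text
time_s: 1.1
ee_pos: [0.2197, 0.6381, 0.3382]
orientation: [1.85, 2.539, -0.001]
contact_force: [0.3, -0.2, 0.4]
grip_width: 0.0866
grasp_force: 0.0
```

Emit:
servo_tool([
  [[0,0,0],[-0.02,0.003,0],-1],
  [[0,0,0],[-0.04,0.006,0],-1],
  [[0,0,0],[-0.04,0.006,0],-1],
  [[0,0,0],[-0.04,0.006,0],-1],
  [[0,0,0],[-0.04,0.006,0],-1],
  [[0,0,0],[-0.04,0.006,0],-1],
  [[0,0,0],[-0.04,0.006,0],-1],
  [[0,0,0],[-0.04,0.006,0],-1],
  [[0,0,0],[-0.04,0.006,0],-1],
  [[0,0,0],[-0.04,0.006,0],-1],
  [[0,0,0],[-0.04,0.006,0],-1],
  [[0,0,0],[-0.04,0.006,0],-1],
  [[0,0,0],[-0.04,0.006,0],-1],
  [[0,0,0],[-0.04,0.006,0.01],-1],
  [[0,0,0],[-0.04,0.005,0.02],-1],
  [[0,0,0],[-0.04,0.003,0.03],-1],
  [[0,0,0],[-0.01,0,0.01],-1],
  [[0,0,0],[0,0,0],-1],
  [[0,0,0],[0,0,0],-1],
])

```text
time_s: 3.0
ee_pos: [0.4963, 0.0667, 0.2692]
orientation: [-1.85, -2.539, -0.001]
contact_force: [-0.6, 0.9, 0.2]
grip_width: 0.0873
grasp_force: 0.0
```

```bash
python3 - <<'E'
from h import *
o=r.get_obs();print(o['time_s'],o['ee_pos'],o['orientation'],o['qpos'])
im,d,P=cloud('wrist');np.savez('w1.npz',im=im,P=P);cv2.imwrite('pics/w1.png',im[...,::-1])
E
```

```text
3.0 [0.49625989 0.06667265 0.26915907] [-1.84971245e+00 -2.53891395e+00 -1.49678279e-03] [-0.71770818  0.11998404  0.55868156  1.86808886 -0.06988567  1.17205449
  0.17641898]
```

View pics/w1.png

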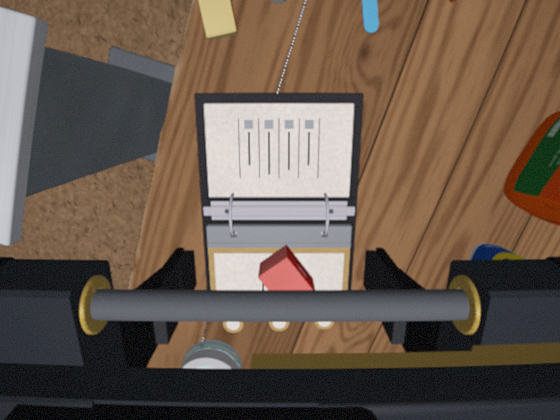

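The wrist view shows the binder aligned with the image: cover corners (197,95) and (362,93), spine row 211. The carton is yawed about 40° at (286,272), and the tabs are at (233,325), (279,325) and (324,322).

```bash
python3 - <<'E'
from h import *
z=np.load('w1.npz');P=z['P'];im=z['im']
def pt(u,v): return np.nanmedian(P[v-1:v+2,u-1:u+2].reshape(-1,3),0).round(4)
for n,(u,v) in dict(cl=(200,98),cr=(359,96),ringL=(231,232),ringR=(326,232),t1=(233,325),t2=(279,325),t3=(324,322),match=(218,15)).items(): print(n,pt(u,v))
g=im.astype(int).max(-1)
m=(g<70)&(P[...,2]>-.004)&(P[...,2]<.010); m[:85]=0;m[205:]=0;m[:,:185]=0;m[:,375:]=0
m=cv2.morphologyEx(m.astype(np.uint8),cv2.MORPH_OPEN,np.ones((3,3)))>0
q=P[m];print('Lcover',len(q),cv2.minAreaRect((q[:,:2]*1000).astype(np.float32)))
hsv=cv2.cvtColor(im,cv2.COLOR_RGB2HSV)
m=((hsv[...,0]<8)|(hsv[...,0]>170))&(hsv[...,1]>120)&(hsv[...,2]>60); m[:235]=0;m[300:]=0;m[:,:240]=0;m[:,330:]=0
q=P[m]; print('carton',np.nanpercentile(q[:,2],[2,50,98]))
q=q[(q[:,2]>.064)]; print(len(q),q.mean(0),cv2.minAreaRect((q[:,:2]*1000).astype(np.float32)))
# scene + top camera carton
for nm in('top','scene'):
    w=np.load(nm+'.npz');Q=w['P'];h=cv2.cvtColor(w['im'],cv2.COLOR_RGB2HSV)
    m=((h[...,0]<10)|(h[...,0]>168))&(h[...,1]>100)&(abs(Q[...,0]-.53)<.08)&(abs(Q[...,1]+.065)<.07)
    q=Q[m]; zt=np.percentile(q[:,2],90); q=q[q[:,2]>zt-.008]
    print(nm,len(q),zt,q.mean(0),cv2.minAreaRect((q[:,:2]*1000).astype(np.float32)))
E
```

```text
cl [0.3736 0.1254 0.0031]
cr [0.5622 0.1888 0.0044]
ringL [ 0.4599 -0.0184  0.0428]
ringR [0.5741 0.0183 0.0429]
t1 [ 0.4998 -0.1599  0.0282]
t2 [ 0.5635 -0.1421  0.0242]
t3 [ 0.6243 -0.1208  0.0204]
match [0.3724 0.2217 0.0159]
Lcover 2802 ((487.9060974121094, 93.02364349365234), (211.51773071289062, 143.44451904296875), 17.822330474853516)
carton [0.03536623 0.06429252 0.37535356]
413 [ 0.53351294 -0.02974301  0.09304842] ((509.0776062011719, 10.8187255859375), (62.191322326660156, 176.014892578125), 29.214048385620117)
top 174 0.07544618980541629 [ 0.54216974 -0.05238552  0.07227405] ((543.3690185546875, -52.37456512451172), (42.84572982788086, 57.641117095947266), 53.309043884277344)
scene 228 0.07224824306429917 [ 0.53880683 -0.05829136  0.07059557] ((540.5355224609375, -55.660926818847656), (48.44086456298828, 61.59850311279297), 52.54965591430664)
```

```bash
python3 - <<'E'
import cv2
im=cv2.imread('pics/w1.png')[220:345,190:370]
t=cv2.imread('pics/top0.png')[165:260,225:370]
s=cv2.imread('pics/scene0.png')[195:285,220:400]
f=lambda a:cv2.resize(a,(400,int(a.shape[0]*400/a.shape[1])),interpolation=cv2.INTER_CUBIC)
a,b,c=f(im),f(t),f(s)
import numpy as np
o=np.zeros((600,800,3),np.uint8);o[:a.shape[0],:400]=a;o[:b.shape[0],400:]=b;o[300:300+c.shape[0],:400]=c
cv2.imwrite('pics/c1.png',o)
E
```

```text
(no output)
```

View pics/c1.png

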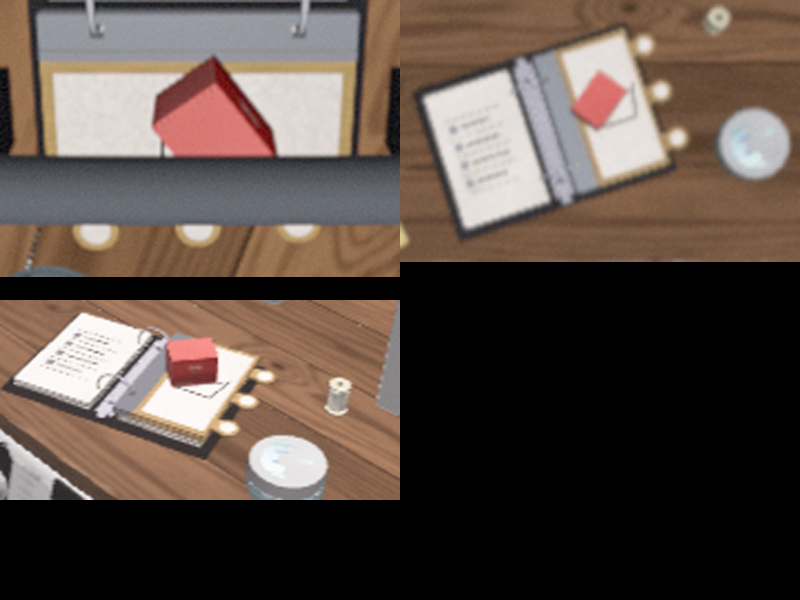

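Refined: binder (0.511, 0.017), yaw 17.8°. Carton centre (0.541, −0.054), with its 47 mm side along about 53°. Two cameras agree and its top reads z≈0.072, as expected. Next I grasp it across the 47 mm side.

Emit:
servo_tool([
  [[0,0,0],[-0.032,0.0014,0],-0.6],
  [[0,0,0],[-0.032,0.0014,0],-0.6],
  [[0,0,0],[-0.032,0.0014,0],-0.6],
  [[0,0,0],[-0.032,0.0014,0],-0.6],
  [[0,0,-0.14],[0,0,0.03],-0.6],
  [[0,0,-0.14],[0,0,0.03],-0.6],
  [[0,0,-0.14],[0,0,0.03],-0.6],
  [[0,0,-0.14],[0,0,0.03],-0.6],
  [[0,0,-0.05],[0,0,0.03],-0.6],
  [[0,0,0],[0,0,0],-0.6],
  [[0,0,0],[0,0,0.02],-0.6],
  [[0,0,0],[0,0,0.02],-0.6],
  [[0,0,0],[0,0,0.02],-0.6],
  [[0,0,0],[0,0,0.02],-0.6],
  [[0,0,0],[0,0,0.003],-0.6],
  [[0,0,0],[0,0,0],-0.6],
])

```text
time_s: 4.65
ee_pos: [0.5417, -0.0541, 0.0369]
orientation: [1.004, 2.975, 0.002]
contact_force: [0.0, -0.0, 0.2]
grip_width: 0.0697
grasp_force: 0.0
```

Emit:
servo_tool([
  [[0,0,0],[0,0,0],0.2],
  [[0,0,0],[0,0,0],0.2],
  [[0,0,0],[0,0,0],0.2],
  [[0,0,0],[0,0,0],0.2],
  [[0,0,0],[0,0,0],0.2],
  [[0,0,0],[0,0,0],0.2],
  [[0,0,0],[0,0,-0.02],0.2],
  [[0,0,0],[0,0,-0.03],0.2],
  [[0,0,0],[0,0,-0.03],0.2],
  [[0,0,0],[0,0,-0.03],0.2],
  [[0,0,0],[0,0,0],0.2],
], grip_force=12)

```text
time_s: 5.75
ee_pos: [0.5427, -0.0558, 0.1489]
orientation: [1.004, 2.97, 0.004]
contact_force: [0.8, -0.5, -1.3]
grip_width: 0.0473
grasp_force: 11.9
```

Emit:
servo_tool([
  [[0,0,0],[-0.015,-0.015,0],0.2],
  [[0,0,0],[-0.025,-0.024,0],0.2],
  [[0,0,0],[-0.025,-0.024,0],0.2],
  [[0,0,0],[-0.025,-0.024,0],0.2],
  [[0,0,0],[-0.025,-0.024,0],0.2],
  [[0,0,0],[-0.025,-0.024,0],0.2],
  [[0,0,0],[-0.025,-0.024,0],0.2],
  [[0,0,0],[-0.015,-0.015,0],0.2],
  [[0,0,0],[-0.007,-0.01,0],0.2],
  [[0,0,0],[0,0,0.03],0.2],
  [[0,0,0],[0,0,0.03],0.2],
  [[0,0,0],[0,0,0.03],0.2],
  [[0,0,0],[0,0,0.025],0.2],
  [[0,0,0],[0,0,0.01],0.2],
  [[0,0,0],[0,0,0.005],0.2],
  [[0,0,0],[0,0,0.003],0.2],
  [[0,0,0],[0,0,0.003],0.2],
  [[0,0,0],[0,0,0],0.2],
])

```text
time_s: 7.55
ee_pos: [0.5779, -0.3149, 0.0103]
orientation: [1.005, 2.975, 0.0]
contact_force: [0.2, 0.0, -2.3]
grip_width: 0.0472
grasp_force: 11.9
```

Emit:
servo_tool([
  [[0,0,0],[0,0,0],-0.6],
  [[0,0,0],[0,0,0],-0.6],
  [[0,0,0],[0,0,0],-0.6],
  [[0,0,0],[0,0,0],-0.6],
  [[0,0,0],[0,0,-0.02],-0.6],
  [[0,0,0],[0,0,-0.03],-0.6],
  [[0,0,0],[0,0,-0.04],-0.6],
  [[0,0,0.15],[0,0,-0.04],-0.6],
  [[0,0,0.15],[0,0,0],-0.3],
  [[0,0,0.15],[0,0,0],-0.15],
  [[0,0,0.15],[0,0,0],-0.15],
  [[0,0,0.01],[0,0,0],-0.15],
  [[0,0,0],[0,0,0],-0.15],
])

```text
time_s: 8.85
ee_pos: [0.5775, -0.3146, 0.1396]
orientation: [-1.849, -2.54, 0.0]
contact_force: [-0.2, 0.6, 0.9]
grip_width: 0.0505
grasp_force: 0.0
```

```bash
python3 - <<'E'
from h import *
o=r.get_obs();print(o['time_s'],o['ee_pos'],o['orientation'])
c,s=np.cos(np.radians(17.8)),np.sin(np.radians(17.8)); X=np.array([c,s]);Y=np.array([-s,c]);O=np.array([.511,.017])
for nm in('w1','top','scene'):
    P=np.load(nm+'.npz')['P']; B=np.stack([(P[...,:2]-O)@X,(P[...,:2]-O)@Y],-1)
    for bx,z0 in((-.066,.026),(0,.022),(.066,.018)):
        m=(abs(P[...,2]-z0)<.007+.003)&(abs(B[...,0]-bx)<.026)&(B[...,1]<-.154)&(B[...,1]>-.19)
        q=B[m]; print(nm,bx,len(q),q.mean(0).round(4),np.percentile(q,[3,97],0).round(4).tolist(),np.median(P[m][:,2]).round(4))
im,d,P=cloud('scene');cv2.imwrite('pics/s2.png',cv2.resize(im[...,::-1][160:340,180:460],(784,504)))
E
```

```text
8.85 [ 0.57751251 -0.31462474  0.13957624] [-1.84914280e+00 -2.53952275e+00  3.55792432e-04]
w1 -0.066 188 [-0.0658 -0.1675] [[-0.0791, -0.1767], [-0.0527, -0.16]] 0.028
w1 0 148 [ 0.0007 -0.1685] [[-0.0118, -0.1763], [0.0128, -0.1624]] 0.0238
w1 0.066 115 [ 0.0671 -0.1704] [[0.0552, -0.1772], [0.0788, -0.1651]] 0.0199
top -0.066 45 [-0.0656 -0.1642] [[-0.0779, -0.1753], [-0.0531, -0.1547]] 0.027
top 0 45 [ 0.0005 -0.1643] [[-0.012, -0.1755], [0.013, -0.1542]] 0.0232
top 0.066 42 [ 0.0665 -0.165 ] [[0.0539, -0.1757], [0.0796, -0.1552]] 0.0181
scene -0.066 57 [-0.0694 -0.1648] [[-0.0828, -0.1754], [-0.0534, -0.1554]] 0.0266
scene 0 51 [-0.0046 -0.1647] [[-0.0164, -0.176], [0.0093, -0.1542]] 0.0231
scene 0.066 42 [ 0.0617 -0.1652] [[0.05, -0.175], [0.0755, -0.1555]] 0.019
```

View pics/s2.png

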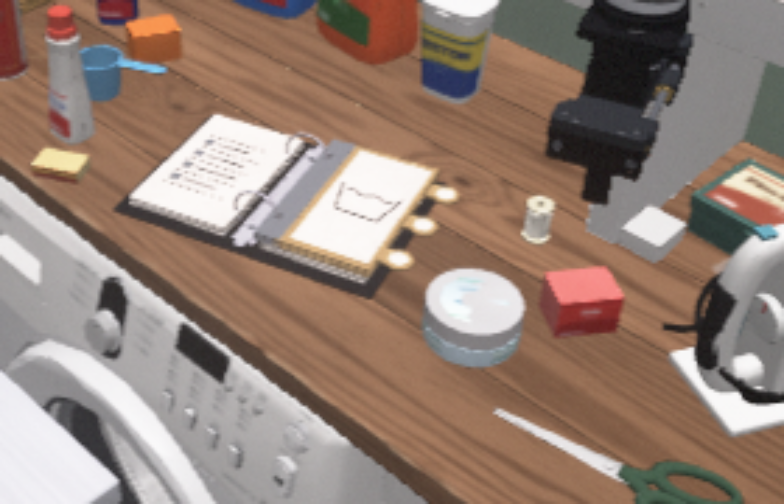

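The carton stands upright in the clear at (585,300), and the wash-tub board is exposed with its tab at (397,260). The tabs agree with the binder pose within 2 mm, so I pinch the top tab now.

Emit:
servo_tool([
  [[0,0,0],[0.02,-0.003,0],-0.15],
  [[0,0,0],[0.035,-0.0055,0],-0.15],
  [[0,0,0],[0.035,-0.0055,0],-0.15],
  [[0,0,0],[0.035,-0.0055,0],-0.15],
  [[0,0,0],[0.035,-0.0055,0],-0.15],
  [[0,0,0],[0.013,-0.003,0],-0.15],
  [[0,0,0],[0,0,0.03],-0.15],
  [[0,0,0],[0,0,0.03],-0.15],
  [[0,0,0],[0,0,0.03],-0.15],
  [[0,0,0],[0,0,0.02],-0.15],
  [[0,0,0],[0,0,0.01],-0.15],
  [[0,0,0],[0,0,0.003],-0.15],
  [[0,0,0],[0,0,0],-0.15],
])

```text
time_s: 10.2
ee_pos: [0.4987, -0.1591, 0.017]
orientation: [1.853, 2.536, 0.0]
contact_force: [-0.7, 0.0, 0.4]
grip_width: 0.0501
grasp_force: 0.0
```

Emit:
servo_tool([
  [[0,0,0],[0,0,0],0.8],
  [[0,0,0],[0,0,0],0.8],
  [[0,0,0],[0,0,0],0.8],
  [[0,0,0],[0,0,0],0.8],
  [[0,0,0],[0,0,0],0.8],
  [[0,0,0],[0,0,0],0.8],
], grip_force=20)

```text
time_s: 10.8
ee_pos: [0.4982, -0.1584, 0.0167]
orientation: [1.853, 2.537, 0.0]
contact_force: [-0.8, 0.3, -0.0]
grip_width: 0.0123
grasp_force: 0.0
```

```bash
python3 - <<'E'
from h import *
o=r.get_obs();print(o['time_s'],o['ee_pos'],o['grip_width'],o['grasp_force'],o['contact_force'])
a=r.grab_frame('scene')[0];b=r.grab_frame('wrist')[0]
a=cv2.resize(a[170:310,200:400],(800,560))
b=cv2.resize(b,(400,300))
cv2.imwrite('pics/s3.png',np.vstack([cv2.resize(a,(428,300)),cv2.resize(b,(428,300))])[...,::-1])
E
```

```text
10.8 [ 0.49824249 -0.15840965  0.01672574] 0.01231657395237157 0.0 [-0.820906    0.31206687 -0.00826474]
```

View pics/s3.png

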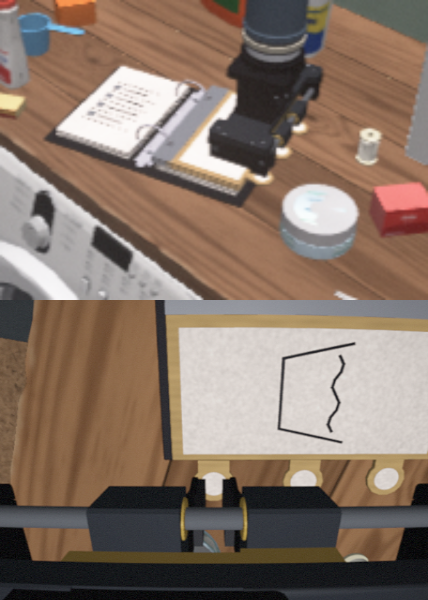

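The fingers flank the near tab (about (213,487) in the wrist view) but report 12 mm and no force. I'll check with depth where the disc is relative to the fingers.

```bash
python3 - <<'E'
from h import *
im,d,P=cloud('wrist'); o=r.get_obs();print(o['time_s'],o['grip_width'],o['grasp_force'],o['qpos'].round(3))
c,s=np.cos(np.radians(17.8)),np.sin(np.radians(17.8)); X=np.array([c,s]);Y=np.array([-s,c]);O=np.array([.511,.017])
B=np.stack([(P[...,:2]-O)@X,(P[...,:2]-O)@Y,P[...,2]],-1)
for v in range(216,292,6):
    print(v,[tuple((B[v,u]*1000).round().astype(int).tolist()) if np.isfinite(B[v,u,0]) else None for u in range(232,328,8)])
cv2.imwrite('pics/w3.png',cv2.resize(im[190:310,200:360],(800,600),interpolation=cv2.INTER_CUBIC)[...,::-1])
E
```

```text
10.95 0.009422173236860757 0.0 [-0.239  0.529  0.606  2.079 -0.48   0.673  0.997]
216 [(-90, -139, 28), (-86, -139, 28), (-82, -139, 28), (-78, -140, 27), (-74, -139, 28), (-69, -139, 28), (-65, -139, 28), (-61, -139, 29), (-57, -140, 27), (-52, -139, 28), (-48, -140, 27), (-44, -139, 28)]
222 [(-91, -143, 28), (-86, -143, 28), (-82, -143, 27), (-78, -143, 27), (-74, -143, 28), (-69, -143, 28), (-65, -143, 27), (-61, -142, 29), (-57, -142, 29), (-52, -143, 27), (-48, -143, 28), (-44, -143, 28)]
228 [(-95, -156, -1), (-90, -156, 0), (-85, -156, -2), (-80, -156, -1), (-74, -146, 28), (-69, -146, 28), (-65, -146, 28), (-61, -146, 27), (-56, -146, 27), (-50, -156, -2), (-45, -156, 0), (-40, -156, -2)]
234 [(-95, -160, -1), (-90, -160, -2), (-85, -160, -1), (-80, -160, -1), (-74, -150, 27), (-69, -149, 28), (-65, -150, 28), (-61, -149, 28), (-57, -149, 28), (-50, -160, -1), (-45, -160, -2), (-40, -160, -2)]
240 [(-95, -164, -2), (-90, -164, 0), (-85, -164, -1), (-80, -165, -3), (-74, -153, 28), (-69, -153, 27), (-65, -153, 28), (-61, -153, 27), (-56, -153, 28), (-50, -164, -1), (-45, -164
[... 997 characters left out ...]
, 28), (-58, -154, 63), (-55, -152, 67), (-51, -152, 65), (-55, -125, 122)]
276 [(-77, -125, 125), (-75, -125, 125), (-78, -152, 72), (-75, -153, 69), (-72, -153, 70), (-70, -174, 28), (-65, -175, 27), (-61, -175, 27), (-58, -154, 69), (-55, -154, 68), (-52, -152, 73), (-55, -125, 125)]
282 [(-77, -126, 127), (-75, -126, 126), (-78, -152, 77), (-75, -154, 74), (-72, -153, 75), (-70, -193, 0), (-65, -194, -2), (-60, -194, -1), (-59, -154, 74), (-55, -152, 77), None, (-56, -126, 127)]
288 [(-76, -126, 130), (-75, -127, 127), (-78, -152, 82), (-75, -154, 79), (-71, -153, 81), (-70, -198, -2), (-65, -198, -1), (-60, -198, -2), (-59, -153, 79), (-56, -153, 80), (-56, -133, 117), (-55, -127, 127)]
```

View pics/w3.png

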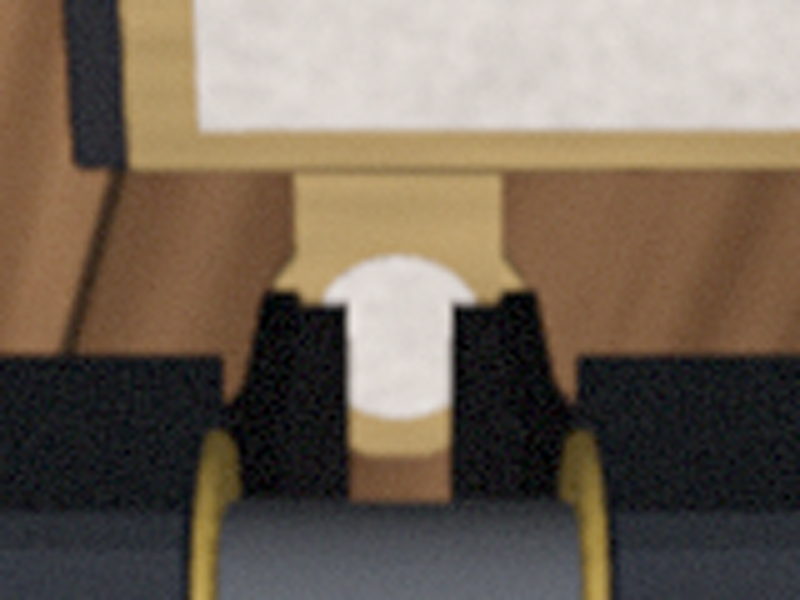

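Depth puts the real fingertips at about z≈0.04, above the tab, although the TCP reads 0.017. So the fingers end about 24 mm short of the reported TCP. I'll reopen and go lower in steps, watching the force.

Emit:
servo_tool([
  [[0,0,0],[0,0,0],-0.15],
  [[0,0,0],[0,0,0],-0.15],
  [[0,0,0],[0,0,0],-0.15],
  [[0,0,0],[0,0,0],-0.15],
  [[0,0,0],[0,0,0],-0.15],
  [[0,0,0],[0,0,0],-0.15],
  [[0,0,0],[0,0,0],-0.15],
  [[0,0,0],[0,0,0.004],-0.15],
  [[0,0,0],[0,0,0.004],-0.15],
  [[0,0,0],[0,0,0.003],-0.15],
  [[0,0,0],[0,0,0],-0.15],
])

```text
time_s: 12.05
ee_pos: [0.4977, -0.1583, 0.005]
orientation: [-1.852, -2.536, 0.001]
contact_force: [-0.1, -0.4, -0.0]
grip_width: 0.0499
grasp_force: 0.0
```

```bash
python3 - <<'E'
from h import *
im,d,P=cloud('wrist'); o=r.get_obs();print(o['time_s'],o['grip_width'],o['ee_pos'],o['contact_force'])
c,s=np.cos(np.radians(17.8)),np.sin(np.radians(17.8)); X=np.array([c,s]);Y=np.array([-s,c]);O=np.array([.511,.017])
B=np.stack([(P[...,:2]-O)@X,(P[...,:2]-O)@Y,P[...,2]],-1)
# finger front-face points: nearest in y band
m=(abs(B[...,1]+.153)<.004)&(B[...,2]>.004)&(abs(B[...,0]+.066)<.06)
tab=m&(B[...,2]<.032)&(abs(B[...,0]+.066)<.016); m&=~tab
for side in(-1,1):
    q=B[m&((B[...,0]+.066)*side>.017)]; print(side,len(q),np.sort(q[:,2])[:12].round(3),np.percentile(q[:,0],[5,95]).round(3))
cv2.imwrite('pics/w4.png',cv2.resize(im[190:310,200:360],(800,600),interpolation=cv2.INTER_CUBIC)[...,::-1])
E
```

```text
12.1 0.050034713525178416 [ 0.49793994 -0.15843887  0.00530255] [-0.35314677 -0.5581339   0.2024067 ]
-1 1525 [0.004 0.004 0.004 0.004 0.004 0.004 0.005 0.005 0.005 0.005 0.028 0.029] [-0.101 -0.091]
1 1693 [0.019 0.02  0.02  0.02  0.02  0.02  0.02  0.02  0.02  0.02  0.021 0.021] [-0.04  -0.009]
```

View pics/w4.png

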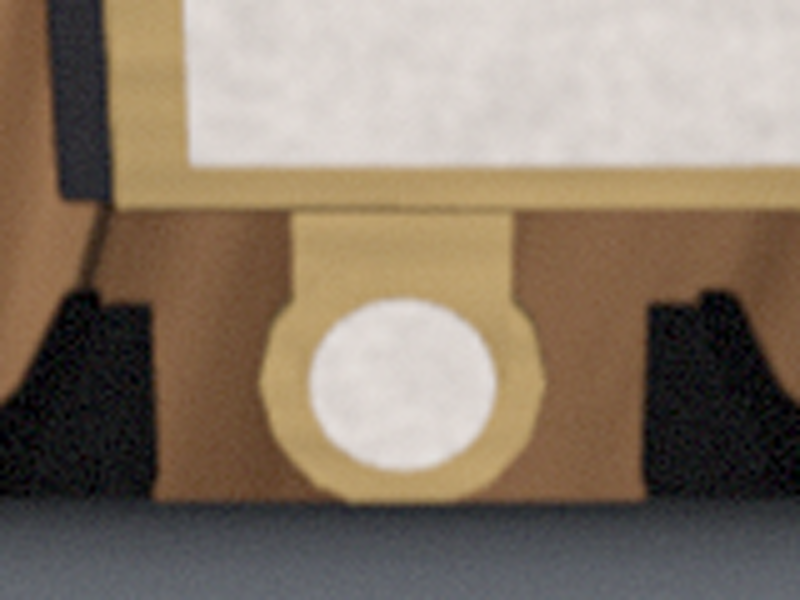

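The tab is centred between the open fingers: disc at x≈402, fingers at 155 and 645. The fingertips measure z≈0.028 with the TCP reading 0.005, so the offset is 23 mm. I go 11 mm lower and pinch.

Emit:
servo_tool([
  [[0,0,0],[0,0,0.004],-0.15],
  [[0,0,0],[0,0,0.004],-0.15],
  [[0,0,0],[0,0,0.003],-0.15],
  [[0,0,0],[0,0,0],0.8],
  [[0,0,0],[0,0,0],0.8],
  [[0,0,0],[0,0,0],0.8],
  [[0,0,0],[0,0,0],0.8],
  [[0,0,0],[0,0,0],0.8],
  [[0,0,0],[0,0,0],0.8],
], grip_force=20)

```text
time_s: 13.0
ee_pos: [0.4982, -0.1585, -0.0052]
orientation: [1.853, 2.537, 0.0]
contact_force: [-0.6, -0.7, -0.0]
grip_width: 0.0286
grasp_force: 20.0
```

Emit:
servo_tool([
  [[0,0,0],[0.0005,0,-0.009],0.8],
  [[0,0,0],[0.001,0,-0.009],0.8],
  [[0,0,0],[0.0035,0,-0.0179],0.8],
  [[0,0,0],[0.0054,0,-0.0174],0.8],
  [[0,0,0],[0.0073,0,-0.0167],0.8],
  [[0,0,0],[0.0092,0,-0.0157],0.8],
  [[0,0,0],[0.0109,0,-0.0146],0.8],
])

```text
time_s: 13.7
ee_pos: [0.4864, -0.1221, 0.0962]
orientation: [-1.854, -2.536, -0.001]
contact_force: [0.9, 1.6, -2.4]
grip_width: 0.0286
grasp_force: 20.0
```

```bash
python3 - <<'E'
from h import *
im,d,P=cloud('wrist'); o=r.get_obs();print(o['time_s'],o['grip_width'],o['grasp_force'],o['ee_pos'],o['contact_force'])
im=r.grab_frame('scene')[0]
cv2.imwrite('pics/s5.png',cv2.resize(im[150:310,200:400],(750,600))[...,::-1])
E
```

```text
13.75 0.028553113490652756 20.00126212835312 [ 0.48629545 -0.12082309  0.09762123] [-3.29777649  0.21984876  0.85046582]
```

View pics/s5.png

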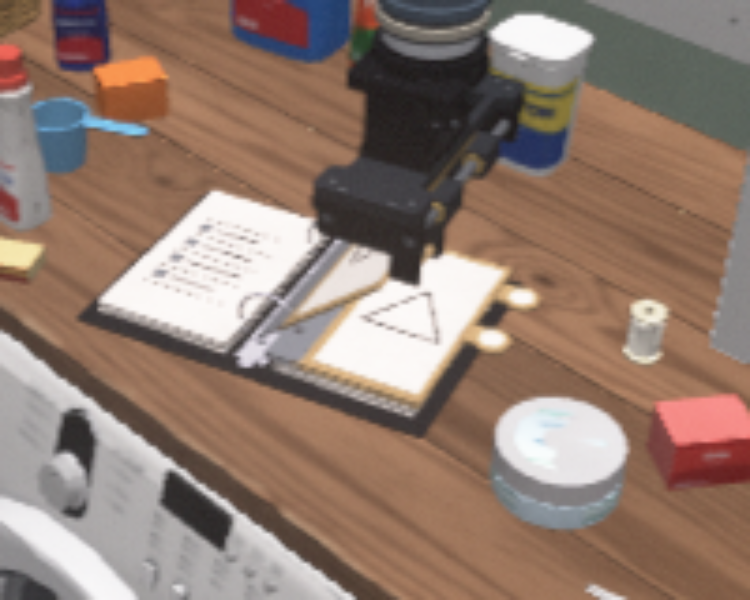

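The top board is rising in the grip around (340,290), and the triangle board shows at (400,320). I continue the arc past upright.

Emit:
servo_tool([
  [[0,0,0],[0.0124,0,-0.0133],0.8],
  [[0,0,0],[0.0138,0,-0.0118],0.8],
  [[0,0,0],[0.0151,0,-0.0102],0.8],
  [[0,0,0],[0.0161,0,-0.0085],0.8],
  [[0,0,0],[0.0169,0,-0.0066],0.8],
  [[0,0,0],[0.0176,0,-0.0047],0.8],
  [[0,0,0],[0.018,0,-0.0027],0.8],
  [[0,0,0],[0.0182,0,-0.0007],0.8],
  [[0,0,0],[0.0182,0,0.0013],0.8],
  [[0,0,0],[0.0179,0,0.0033],0.8],
  [[0,0,0],[0.0174,0,0.0053],0.8],
  [[0,0,0],[0.0167,0,0.0072],0.8],
  [[0,0,0],[0.0158,0,0.009],0.8],
  [[0,0,0],[0.0147,0,0.0107],0.8],
  [[0,0,0],[0,0,0],0.8],
])

```text
time_s: 15.3
ee_pos: [0.4159, 0.0969, 0.1152]
orientation: [-1.849, -2.538, 0.003]
contact_force: [-2.8, 1.5, 3.3]
grip_width: 0.0283
grasp_force: 20.0
```

Emit:
servo_tool([
  [[0,0,0],[0,0,0],-0.15],
  [[0,0,0],[0,0,0],-0.15],
  [[0,0,0],[0,0,0],-0.15],
  [[0,0,0],[0,0,0],-0.15],
  [[0,0,0],[0,0,-0.02],-0.15],
  [[0,0,0],[0,0,-0.04],-0.15],
  [[0,0,0],[0,0,-0.04],-0.15],
  [[0,0,0],[-0.03,0.008,0],-0.15],
  [[0,0,0],[-0.04,0.01,0],-0.15],
  [[0,0,0],[-0.04,0.01,0],-0.15],
  [[0,0,0],[-0.04,0.01,0],-0.15],
  [[0,0,0],[-0.04,0.01,0],-0.15],
  [[0,0,0],[-0.04,0.01,0],-0.15],
  [[0,0,0],[-0.038,0.008,0],-0.15],
  [[0,0,0],[0,0,0],-0.15],
])

```text
time_s: 16.8
ee_pos: [0.5625, -0.1464, 0.2171]
orientation: [1.861, 2.526, -0.005]
contact_force: [-1.3, 0.0, 0.4]
grip_width: 0.0498
grasp_force: 0.0
```

```bash
cat >> h.py <<'E'
c,s=np.cos(np.radians(17.8)),np.sin(np.radians(17.8)); X=np.array([c,s]);Y=np.array([-s,c]);O=np.array([.511,.017])
def tob(P): return np.stack([(P[...,:2]-O)@X,(P[...,:2]-O)@Y,P[...,2]],-1)
def heights(nm):
    B=tob(cloud(nm)[2])
    for n,x0,x1,y0,y1 in(('L in',-.08,.08,.04,.07),('L out',-.08,.08,.11,.135),('Ltab near',-.078,-.054,.152,.175),('Ltab mid',-.012,.012,.152,.175),('R in',-.08,.08,-.07,-.04),('R out',-.08,.08,-.135,-.11)):
        m=(B[...,0]>x0)&(B[...,0]<x1)&(B[...,1]>y0)&(B[...,1]<y1)&(B[...,2]<.09); print(nm,n,m.sum(),np.percentile(B[m][:,2],[10,50,90]).round(4) if m.sum() else '')
E
python3 - <<'E'
from h import *
o=r.get_obs();e=o['ee_pos'];print(o['time_s'],e,tob(e),o['orientation']); heights('top');heights('scene')
E
```

```text
16.8 [ 0.56254891 -0.14636832  0.21705881] [-0.0008597  -0.17130604  0.21705881] [ 1.86072478  2.5257435  -0.00531494]
top L in 359 [0.0158 0.02   0.0238]
top L out 302 [0.0161 0.0198 0.0236]
top Ltab near 42 [0.0161 0.0196 0.0231]
top Ltab mid 41 [-0.0046 -0.0005  0.0025]
top R in 334 [0.0197 0.0235 0.0272]
top R out 154 [0.0205 0.0241 0.0279]
scene L in 291 [0.0172 0.019  0.0208]
scene L out 280 [-0.6606  0.0184  0.0205]
scene Ltab near 78 [-0.6307 -0.001   0.0198]
scene Ltab mid 25 [-0.6543 -0.0037 -0.0013]
scene R in 328 [0.0211 0.023  0.0247]
scene R out 285 [0.0213 0.023  0.0249]
```

The top board lies flat on the left: its face is at about 20 mm and the near tab reads there. Next is the middle tab.

Emit:
servo_tool([
  [[0,0,-0.008],[0.008,0.001,0.02],-0.15],
  [[0,0,0],[0,0,0.04],-0.15],
  [[0,0,0],[0,0,0.04],-0.15],
  [[0,0,0],[0,0,0.04],-0.15],
  [[0,0,0],[0,0,0.03],-0.15],
  [[0,0,0],[0,0,0.015],-0.15],
  [[0,0,0],[0,0,0],-0.15],
  [[0,0,0],[0,0,0],-0.15],
])

```text
time_s: 17.7
ee_pos: [0.5609, -0.1315, 0.0328]
orientation: [1.841, 2.544, 0.002]
contact_force: [0.3, -0.7, 0.2]
grip_width: 0.05
grasp_force: 0.0
```

```bash
python3 - <<'E'
from h import *
im,d,P=cloud('wrist'); o=r.get_obs();e=o['ee_pos'];print(o['time_s'],tob(e),o['orientation'])
cv2.imwrite('pics/w6.png',cv2.resize(im[190:310,200:360],(800,600),interpolation=cv2.INTER_CUBIC)[...,::-1])
B=tob(P); m=(abs(B[...,2]-.024)<.004)&(abs(B[...,0])<.03)&(B[...,1]<-.150)&(B[...,1]>-.19); print(B[m][:,0].min(),B[m][:,0].max())
E
```

```text
17.75 [ 0.00241702 -0.15711317  0.0333336 ] [1.84088899e+00 2.54262225e+00 2.47841319e-03]
-0.014312219172688937 0.015225504515242015
```

View pics/w6.png

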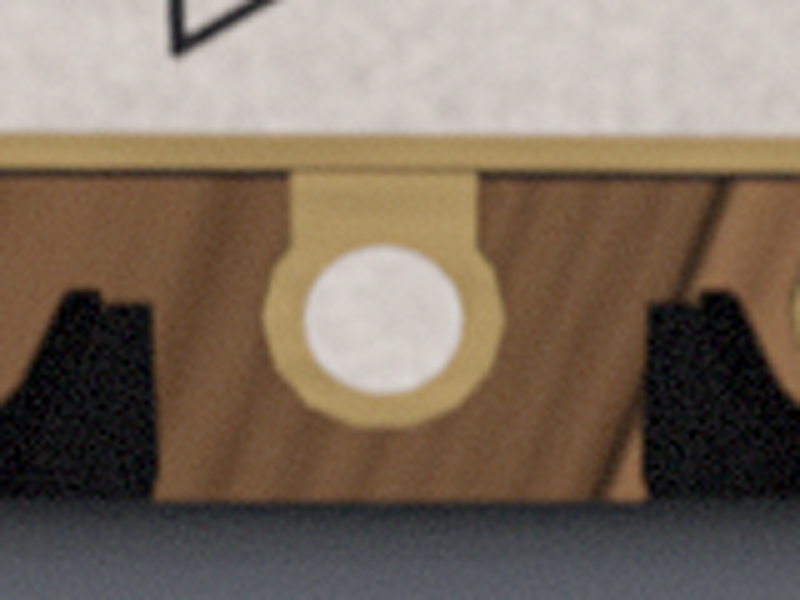

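The mid tab is centred at (382,320) with the fingers at 155 and 645, so it needs a shift of −2 mm along the spine and 6 mm outward. Then I descend and pinch.

Emit:
servo_tool([
  [[0,0,0.006],[-0.006,-0.002,0],-0.15],
  [[0,0,0],[0,0,0.015],-0.15],
  [[0,0,0],[0,0,0.015],-0.15],
  [[0,0,0],[0,0,0.008],-0.15],
  [[0,0,0],[0,0,0.0055],-0.15],
  [[0,0,0],[0,0,0],0.8],
  [[0,0,0],[0,0,0],0.8],
  [[0,0,0],[0,0,0],0.8],
  [[0,0,0],[0,0,0],0.8],
  [[0,0,0],[0,0,0],0.8],
  [[0,0,0],[0,0,0],0.8],
], grip_force=20)

```text
time_s: 18.85
ee_pos: [0.5609, -0.1381, -0.0114]
orientation: [1.849, 2.538, 0.001]
contact_force: [2.4, -2.0, 0.2]
grip_width: 0.0285
grasp_force: 20.0
```

Emit:
servo_tool([
  [[0,0,0],[0.0003,0,-0.0091],0.8],
  [[0,0,0],[0.0007,0,-0.0091],0.8],
  [[0,0,0],[0.003,0,-0.0179],0.8],
  [[0,0,0],[0.005,0,-0.0175],0.8],
  [[0,0,0],[0.0069,0,-0.0168],0.8],
  [[0,0,0],[0.0088,0,-0.0159],0.8],
  [[0,0,0],[0.0105,0,-0.0149],0.8],
  [[0,0,0],[0.0121,0,-0.0136],0.8],
  [[0,0,0],[0.0135,0,-0.0122],0.8],
  [[0,0,0],[0.0148,0,-0.0106],0.8],
  [[0,0,0],[0,0,0],0.8],
])

```text
time_s: 19.95
ee_pos: [0.5371, -0.0645, 0.1277]
orientation: [1.846, 2.541, 0.004]
contact_force: [3.8, -0.4, -0.5]
grip_width: 0.0284
grasp_force: 20.0
```

Emit:
servo_tool([
  [[0,0,0],[0.0159,0,-0.0089],0.8],
  [[0,0,0],[0.0168,0,-0.0071],0.8],
  [[0,0,0],[0.0175,0,-0.0051],0.8],
  [[0,0,0],[0.0179,0,-0.0032],0.8],
  [[0,0,0],[0.0182,0,-0.0011],0.8],
  [[0,0,0],[0.0182,0,0.0009],0.8],
  [[0,0,0],[0.018,0,0.0029],0.8],
  [[0,0,0],[0.0175,0,0.0049],0.8],
  [[0,0,0],[0.0169,0,0.0068],0.8],
  [[0,0,0],[0.016,0,0.0087],0.8],
  [[0,0,0],[0.0149,0,0.0104],0.8],
  [[0,0,0],[0,0,0],0.8],
  [[0,0,0],[0,0,0],-0.15],
  [[0,0,0],[0,0,0],-0.15],
  [[0,0,0],[0,0,0],-0.15],
  [[0,0,0],[0,0,0],-0.15],
  [[0,0,0],[0,0,-0.02],-0.15],
  [[0,0,0],[0,0,-0.04],-0.15],
  [[0,0,0],[0,0,-0.04],-0.15],
  [[0,0,0],[0,0,0],-0.15],
])

```text
time_s: 21.95
ee_pos: [0.4824, 0.1126, 0.2208]
orientation: [1.849, 2.535, 0.012]
contact_force: [0.6, 0.5, 0.1]
grip_width: 0.0502
grasp_force: 0.0
```

Emit:
servo_tool([
  [[0,0,0],[-0.02,-0.002,0],-0.6],
  [[0,0,0],[-0.04,-0.0036,0],-0.6],
  [[0,0,0],[-0.04,-0.0036,0],-0.6],
  [[0,0,0],[-0.04,-0.0036,0],-0.6],
  [[0,0,0],[-0.04,-0.0036,0],-0.6],
  [[0,0,0],[-0.04,-0.0036,0],-0.6],
  [[0,0,0],[-0.04,-0.0036,0],-0.6],
  [[0,0,0],[-0.04,-0.0036,0],-0.6],
  [[0,0,0],[-0.04,-0.0036,0],-0.6],
  [[0,0,0],[-0.04,-0.0036,0],-0.6],
  [[0,0,0],[-0.04,-0.0036,0],-0.6],
  [[0,0,0],[-0.016,-0.0018,0],-0.6],
  [[0,0,-0.122],[0,0,0],-0.6],
  [[0,0,-0.122],[0,0,0],-0.6],
  [[0,0,-0.122],[0,0,0],-0.6],
  [[0,0,-0.122],[0,0,0],-0.6],
  [[0,0,-0.122],[0,0,0],-0.6],
  [[0,0,0],[0,0,0],-0.6],
  [[0,0,0],[0,0,0],-0.6],
])

```text
time_s: 23.85
ee_pos: [0.5742, -0.3146, 0.2157]
orientation: [-1.007, -2.974, -0.001]
contact_force: [0.1, 0.3, 0.5]
grip_width: 0.0697
grasp_force: 0.0
```

```bash
python3 - <<'E'
from h import *
o=r.get_obs();print(o['time_s'],o['ee_pos'],o['orientation']); heights('top');heights('scene')
E
```

```text
23.85 [ 0.57420472 -0.31463965  0.21565118] [-1.00702136e+00 -2.97402748e+00 -6.84090318e-04]
top L in 360 [0.02   0.0241 0.0275]
top L out 299 [0.0201 0.0238 0.0275]
top Ltab near 42 [0.0161 0.0201 0.0235]
top Ltab mid 41 [0.0217 0.025  0.0279]
top R in 353 [0.0159 0.0196 0.0238]
top R out 293 [0.0155 0.0195 0.0235]
scene L in 292 [0.0212 0.0231 0.0249]
scene L out 278 [-0.6606  0.0226  0.0247]
scene Ltab near 69 [-0.6337 -0.0014  0.0196]
scene Ltab mid 60 [-0.6531  0.02    0.0239]
scene R in 322 [0.0175 0.019  0.0207]
scene R out 288 [0.0174 0.0191 0.0211]
```

Both boards lie flat on the left (24 mm) and the third is on the right (20 mm). Next I fetch the carton.

Emit:
servo_tool([
  [[0,0,0],[-0.003,0.002,0.04],-0.6],
  [[0,0,0],[0,0,0.04],-0.6],
  [[0,0,0],[0,0,0.04],-0.6],
  [[0,0,0],[0,0,0.03],-0.6],
  [[0,0,0],[0,0,0.03],-0.6],
  [[0,0,0],[0,0,0.02],-0.6],
  [[0,0,0],[0,0,0.01],-0.6],
  [[0,0,0],[0,0,0.003],-0.6],
  [[0,0,0],[0,0,0],0.2],
  [[0,0,0],[0,0,0],0.2],
  [[0,0,0],[0,0,0],0.2],
  [[0,0,0],[0,0,0],0.2],
  [[0,0,0],[0,0,0],0.2],
  [[0,0,0],[0,0,0],0.2],
], grip_force=12)

```text
time_s: 25.35
ee_pos: [0.5791, -0.3152, 0.0045]
orientation: [1.002, 2.976, 0.0]
contact_force: [-0.8, 0.3, 6.2]
grip_width: 0.0469
grasp_force: 12.0
```

Emit:
servo_tool([
  [[0,0,0],[0,0,-0.02],0.2],
  [[0,0,0],[0,0,-0.04],0.2],
  [[0,0,0],[0,0,-0.04],0.2],
  [[0,0,0],[0,0,-0.04],0.2],
  [[0,0,0],[0.015,0.013,0],0.2],
  [[0,0,0],[0.028,0.0245,0],0.2],
  [[0,0,0],[0.028,0.0245,0],0.2],
  [[0,0,0],[0.028,0.0245,0],0.2],
  [[0,0,0],[0.028,0.0245,0],0.2],
  [[0,0,0],[0.028,0.0245,0],0.2],
  [[0,0,0],[0.028,0.0245,0],0.2],
  [[0,0,0],[0.028,0.0245,0],0.2],
  [[0,0,0],[0.028,0.0245,0],0.2],
  [[0,0,0],[0.028,0.0245,0],0.2],
  [[0,0,0],[0.028,0.0245,0],0.2],
  [[0,0,0],[0.02,0.018,0],0.2],
  [[0,0,0],[0.008,0.007,0],0.2],
  [[0,0,0],[0,0,0],0.2],
  [[0,0,0],[0,0,0],0.2],
])

```text
time_s: 27.25
ee_pos: [0.4927, 0.1043, 0.1435]
orientation: [1.005, 2.976, -0.001]
contact_force: [0.6, -1.9, -1.0]
grip_width: 0.0473
grasp_force: 12.0
```

```bash
python3 - <<'E'
from h import *
o=r.get_obs();e=o['ee_pos'];print(o['time_s'],e,tob(e),o['orientation'],o['grip_width'],o['contact_force'])
w=cloud('scene');Q=w[2];h=cv2.cvtColor(w[0],cv2.COLOR_RGB2HSV)
m=((h[...,0]<10)|(h[...,0]>168))&(h[...,1]>100)&(np.linalg.norm(Q[...,:2]-e[:2],axis=-1)<.08)&(Q[...,2]<e[2]+.05)
print(m.sum(),e[2]-np.percentile(Q[m][:,2],[1,3,50,99]),tob(np.median(Q[m],0)))
E
```

```text
27.25 [0.49271484 0.10428509 0.14350673] [0.00927281 0.08869639 0.14350673] [ 1.00520551e+00  2.97605470e+00 -1.31424577e-03] 0.04726664635895661 [ 0.574105   -1.92529841 -1.02495148]
323 [ 0.00456103  0.00316252 -0.02371047 -0.04358029] [-0.01037068  0.07859794  0.16721721]
```

Emit:
servo_tool([
  [[0,0,0],[0,0,0.03],0.2],
  [[0,0,0],[0,0,0.03],0.2],
  [[0,0,0],[0,0,0.03],0.2],
  [[0,0,0],[0,0,0.013],0.2],
  [[0,0,0],[0,0,0.005],0.2],
  [[0,0,0],[0,0,0.003],0.2],
  [[0,0,0],[0,0,0.002],0.2],
  [[0,0,0],[0,0,0],0.2],
  [[0,0,0],[0,0,0],0.2],
])

```text
time_s: 28.2
ee_pos: [0.4931, 0.1062, 0.0313]
orientation: [1.002, 2.976, 0.002]
contact_force: [0.0, 0.6, -1.6]
grip_width: 0.0475
grasp_force: 12.0
```

Emit:
servo_tool([
  [[0,0,0],[0,0,0.0015],0.2],
  [[0,0,0],[0,0,0.001],0.2],
  [[0,0,0],[0,0,0],0.2],
  [[0,0,0],[0,0,0],-0.6],
  [[0,0,0],[0,0,0],-0.6],
  [[0,0,0],[0,0,0],-0.6],
  [[0,0,0],[0,0,0],-0.6],
  [[0,0,0],[0,0,-0.02],-0.6],
  [[0,0,0],[0,0,-0.04],-0.6],
  [[0,0,0],[0,0,-0.04],-0.6],
  [[0,0,0],[0,0,-0.04],-0.6],
  [[0,0,0],[0,0,-0.04],-0.6],
  [[0,0,0],[0,0,-0.04],-0.6],
  [[0,0,0],[0,0,0],-0.6],
  [[0,0,0],[0,0,0],-0.6],
])

```text
time_s: 29.7
ee_pos: [0.4927, 0.106, 0.2485]
orientation: [1.002, 2.977, 0.003]
contact_force: [0.2, -0.2, -0.6]
grip_width: 0.0698
grasp_force: 0.0
```

```bash
python3 - <<'E'
from h import *
o=r.get_obs();print(o['time_s'],o['ee_pos'],o['contact_force']); heights('scene')
w=cloud('scene');Q=w[2];h=cv2.cvtColor(w[0],cv2.COLOR_RGB2HSV)
m=((h[...,0]<10)|(h[...,0]>168))&(h[...,1]>100)&(np.linalg.norm(Q[...,:2]-[.493,.106],axis=-1)<.06)&(Q[...,2]<.12)
q=Q[m];t=q[q[:,2]>np.percentile(q[:,2],95)-.006];print(m.sum(),np.percentile(q[:,2],[2,98]),tob(t.mean(0)),t[:,2].std())
cv2.imwrite('pics/s9.png',cv2.resize(w[0][120:340,140:440],(800,587))[...,::-1])
E
```

```text
29.7 [0.49270486 0.10603533 0.24854821] [ 0.20606495 -0.20768423 -0.5764341 ]
scene L in 379 [0.0214 0.0235 0.0589]
scene L out 196 [-0.6648  0.0228  0.0634]
scene Ltab near 77 [-0.6303 -0.0007  0.0197]
scene Ltab mid 51 [-0.6496  0.0198  0.0237]
scene R in 321 [0.0172 0.0189 0.0207]
scene R out 287 [0.0171 0.0192 0.0208]
363 [0.02809554 0.06946507] [0.005222   0.08890776 0.06676069] 0.0015752063522854356
```

View pics/s9.png

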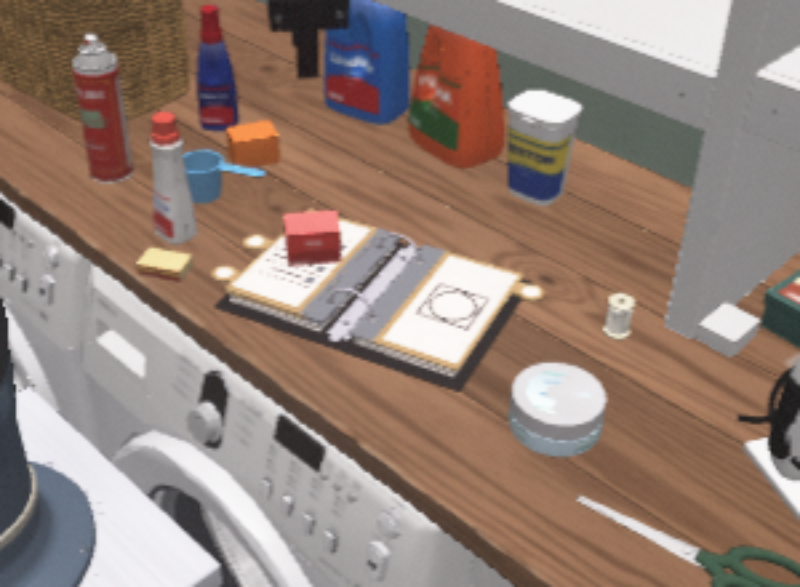

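The carton stands upright on the turned boards at (313,238), the circle-in-square board shows on the right at (452,305), and nothing else has moved.

```bash
python3 -c "
from plant import r
print(r.job_done())"
```

```text
the job is handed in; nothing more can be done
None
```

I handed the job in at about 30 s: the top two boards lie flat on the left, the tumble-drying board shows on the right, the carton stands upright on the turned boards, and nothing else looks moved; no verdict came back.

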